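Sort leftover pipe fittings into their bins

ROBOT

A 6-joint arm with a two-finger parallel gripper is mounted at the origin on the work surface. World frame = base frame: x ahead of the robot, y to its left, z up, the work surface at z = 0. Lengths are in mm, angles in rad, forces in N, time in s.
With the tool pointing down it reaches from about 350 to 775 mm from the base axis. Payload 7.3 kg.
Tool frame: the origin (TCP) lies at the very end of the fingers, on their centre line; the grasp point (between the pads) lies bot.grip_point_offset behind it (bot.grip_point_offset is the distance from the TCP to the grasp point, in mm); z points along the fingers, y is the line along which they close (so a half turn about z gives the same grasp; the last joint's range is limited). The gripper opens to 92 mm and grips with 3 to 60 N. Pads are 19 mm wide; open, the fingers measure 130 mm over their backs; the gripper's body (75 mm by 190 mm) begins 47 mm behind the grasp point.
Start: joints at [-1.347, 0.342, 1.524, -0, 1.275, -0.146], TCP at [189.773, -489.521, 226.741] pointing down, gripper open.
Joint ranges: [-2.53, 2.53], [-0.77, 2.02], [0.04, 2.7], [-1, 4.14], [0.28, 2.66], [-3.11, 3.11]. Speed limits (rad/s): [2.57, 2.57, 3.14, 3.14, 3.14, 3.14].

INTERFACE

Orientations are given as [roll, pitch, yaw] about the fixed x, y, z axes, in that order (R = Rz(yaw) Ry(pitch) Rx(roll)).
In Python, from plant import bot gives the robot as it stands. The module is installed in compiled form; this text tells all that it offers.
- The arm moves only by the tool carry_out, never from a script. Its argument "plan" is a list of rows, each an object of numbers: "tx", "ty", "tz": the shift along the world's x, y, z in mm; "rx", "ry", "rz": the turn, a rotation vector about the world's x, y, z in rad. A call has 1 to 12 rows; each row shifts and turns the commanded pose from where the row before left it; what a row does not reach is not made up. A row lasts 1/10 s, in which the tool goes at most 50 mm and 8.59 degrees, less where a joint would pass 70% of its speed; a pose out of reach is approached as far as the arm can. A call with a gripper value outside its range is refused whole. "gripper" is the closure, from 0 (fully open) to 1 (shut), set as the call begins (left out, the last holds). The fingers move at their own pace and stop on an object; the grip force is fixed at half the most. Time passes only in rows, so rows that do not move let the fingers close. It gives the time, the measured TCP pose, the force, the opening and the grip force at its end, in the units of the state.
- bot.get_obs(): the state, without advancing time (a new reading comes with each control period).
- bot.capture(name): name is "side" or "top"; returns the picture (400x640x3 uint8, red, green, blue); there is no depth.
- bot.camera_model(name): a dict with "camera_matrix" (3x3 intrinsics, pixels), "R" (3x3) and "t" (3): a world point X has camera coordinates R X + t. Camera axes: x right, y down, z forward; pixel columns grow to the right and rows downward; lengths in mm; the calibration is good to about 2 mm. A picture is of the moment at which its call begins. camera_model takes no time and is no camera call.
- bot.close_job(): hands the job in; it is judged then, once.
The state is a dict: "time": time; "joint_positions": joint angles; "dq": joint speeds; "tau": joint torques, N m; "tool_pos": TCP position; "tcp_rot": TCP orientation; "contact_force": force on the tool from outside, world axes, zero at the start; "moment": the same for the moment, N m; "grip_width": finger opening in mm; "finger_force": force on a finger pad.
Only numpy, scipy, OpenCV 4.12 (cv2) and the standard library are available. Lean on these libraries where they do the work, as an engineer would, in place of code of your own. Each camera call takes 0.05 s, during which the arm holds its last target. There are 200 camera calls.

TASK

Five white pipe fittings are left over on the bench: put the two elbows, the two couplings and the tee away, each in the empty front compartment of the bin that already holds its kind in the back. Lay every fitting right down on the bin's floor, elbows and tee flat, not propped on a wall, the divider or another fitting, and let go of it. Leave the tape measure and the can of pipe cement where they stand.

Things in the scene. Friction and masses are not known exactly. Their poses are not given: they have to be found in the camera images.
- elbow_a: White PVC 90 degree pipe elbow (one of two alike), lying flat: two hollow round sockets, 33.5 mm outer diameter, at a right angle. Origin: where the socket axes cross, 16.75 mm above what it lies on; x out along one socket, y along the other, each to a flat face at 35 mm; z up. From back (y = -16.75) to face (y = 35) it is 52 mm wide: grip so, closing along y at about x = 8, centred at y = 9. 30 g.
- elbow_b: White PVC 90 degree pipe elbow (one of two alike), lying flat: two hollow round sockets, 33.5 mm outer diameter, at a right angle. Origin: where the socket axes cross, 16.75 mm above what it lies on; x out along one socket, y along the other, each to a flat face at 35 mm; z up. From back (y = -16.75) to face (y = 35) it is 52 mm wide: grip so, closing along y at about x = 8, centred at y = 9. 30 g.
- coupling_a: White PVC straight pipe coupling (one of two alike): a round sleeve, 33.5 mm outer diameter, 52 mm long, standing on end, a ring when seen from above. Origin: its middle, 26 mm above what it stands on; z along its axis. 24 g.
- coupling_b: White PVC straight pipe coupling (one of two alike): a round sleeve, 33.5 mm outer diameter, 52 mm long, standing on end, a ring when seen from above. Origin: its middle, 26 mm above what it stands on; z along its axis. 24 g.
- tee: White PVC pipe tee, lying flat: hollow round sockets of 33.5 mm outer diameter. Origin: where the axes cross, 16.75 mm above what it lies on; x along the straight run (faces at -35 and 35 mm), y out along the branch (face at 35 mm), z up. From the back of the run (y = -16.75) to the branch face it is 52 mm wide: grip so, closing along y at x = 0, centred at y = 9. 42 g.
- elbow_bin: The elbow bin: blue, fixed, like the other two but its back holds elbows (to 70 mm high). 195 long (x) x 150 mm wide (y), walls and floor 3 mm. Origin: centre of underside, on the bench; x to its back, away from the robot. Walls 60 mm high, sloping in the front 42 mm to a 28 mm front lip; divider 42 mm high at x = 22 to 25. Empty front compartment: x -94 to 22, y -72 to 72 mm; takes two fittings side by side in y.
- tee_bin: The tee bin: blue, fixed, like the other two but its back holds tees (to 70 mm high). 195 long (x) x 150 mm wide (y), walls and floor 3 mm. Origin: centre of underside, on the bench; x to its back, away from the robot. Walls 60 mm high, sloping in the front 42 mm to a 28 mm front lip; divider 42 mm high at x = 22 to 25. Empty front compartment: x -94 to 22, y -72 to 72 mm; takes two fittings side by side in y.
- coupling_bin: The coupling bin: blue, fixed, like the other two but its back holds couplings (to 70 mm high). 195 long (x) x 150 mm wide (y), walls and floor 3 mm. Origin: centre of underside, on the bench; x to its back, away from the robot. Walls 60 mm high, sloping in the front 42 mm to a 28 mm front lip; divider 42 mm high at x = 22 to 25. Empty front compartment: x -94 to 22, y -72 to 72 mm; takes two fittings side by side in y.
- tape_measure: A bystander: a yellow and black tape measure, 74 x 46 mm and 75 mm high, standing loose at one end of the bench. Origin: centre of its underside.
- cement_can: A bystander: a steel can of pipe cement with a grey and white label, 72 mm in diameter, 100 mm high with its screw cap, standing loose at one end of the bench. Origin: centre of its underside.
Mind the look-alikes: they are no part of the job. What is shaped like the elbow_bin but red is not meant.

How it is judged (in metres and radians):
At the end, for the whole second after the job is handed in: Elbows, couplings and tee each in their own kind's bin: origin inside the front compartment (bin frame: x -92 to 20 mm, y within 70 mm) and at most 27 mm (elbows, tee) or 36 mm (couplings) above the bin's underside, that is, down on its floor; at rest (x of elbow_a in the frame of elbow_bin between -0.092 and 0.02 m and y of elbow_a in the frame of elbow_bin between -0.07 and 0.07 m and z of elbow_a in the frame of elbow_bin between 0.005 and 0.027 m and linear speed of each of elbow_a, elbow_b, coupling_a, coupling_b, tee below 0.02 m/s and angular speed of each of elbow_a, elbow_b, coupling_a, coupling_b, tee below 0.3 rad/s and x of elbow_b in the frame of elbow_bin between -0.092 and 0.02 m and y of elbow_b in the frame of elbow_bin between -0.07 and 0.07 m and z of elbow_b in the frame of elbow_bin between 0.005 and 0.027 m and x of coupling_a in the frame of coupling_bin between -0.092 and 0.02 m and y of coupling_a in the frame of coupling_bin between -0.07 and 0.07 m and z of coupling_a in the frame of coupling_bin between 0.005 and 0.036 m and x of coupling_b in the frame of coupling_bin between -0.092 and 0.02 m and y of coupling_b in the frame of coupling_bin between -0.07 and 0.07 m and z of coupling_b in the frame of coupling_bin between 0.005 and 0.036 m and x of tee in the frame of tee_bin between -0.092 and 0.02 m and y of tee in the frame of tee_bin between -0.07 and 0.07 m and z of tee in the frame of tee_bin between 0.005 and 0.027 m); the robot touches nothing.
It fails at once if the tape measure is pushed more than 15 mm or tipped over (distance of tape_measure from where it was at the start of the episode above 0.015 m or angle between tape_measure's own z axis and vertical above 0.4 rad).
It fails at once if the can of pipe cement is pushed more than 15 mm or tipped over (distance of cement_can from where it was at the start of the episode above 0.015 m or angle between cement_can's own z axis and vertical above 0.4 rad).
It also fails if it takes over 104 s, if anything falls off the work surface, if the arm or the gripper's body presses on something with over 40 N, if the wrist force passes 120 N, or if a joint passes its speed limit or range.

## Working session

There is one attempt and no reset: what is moved stays moved. The work goes in short steps, Python scripts to look and compute and a tool call to move; the robot and the scene stay as the last step left them, time stands still between calls to the robot, and variables do not carry over. Pictures are saved under pics/ and viewed, at most 14 in all, crops included, and the job is handed in when it is done.

Besides the shell and the picture viewer there is one more tool, called after "Call:" as name(argument=value, ...) on one line, values as JSON. carry_out: Moves the arm, as the interface text tells. Its arguments: {"type":"object","properties":{"plan":{"type":"array"},"gripper":{"type":"number"}},"required":["plan"]}

```bash
mkdir -p pics; python3 - <<'E'
from plant import bot
import cv2,numpy as np
for n in("top","side"):
    cv2.imwrite(f"pics/{n}0.png",cv2.cvtColor(bot.capture(n),cv2.COLOR_RGB2BGR))
    m=bot.camera_model(n);print(n,np.round(m["camera_matrix"],1).tolist(),np.round(m["R"],3).tolist(),np.round(m["t"]).tolist())
print(bot.get_obs(),bot.grip_point_offset)
E
```

```text
top [[431.1, 0.0, 325.0], [0.0, 431.1, 194.3], [0.0, 0.0, 1.0]] [[0.0, -1.0, 0.004], [-0.984, -0.001, -0.18], [0.18, -0.004, -0.984]] [12.0, 472.0, 1212.0]
side [[445.0, 0.0, 315.1], [0.0, 445.0, 195.9], [0.0, 0.0, 1.0]] [[-0.994, -0.105, 0.014], [-0.089, 0.749, -0.657], [0.058, -0.655, -0.754]] [481.0, 89.0, 1150.0]
{'time': 0.1, 'joint_positions': array([-1.34697713e+00,  3.42677119e-01,  1.52491078e+00,  7.49476197e-08,
        1.27538730e+00, -1.45988950e-01]), 'dq': array([ 5.98162435e-04,  1.34935890e-03, -2.50747732e-04,  8.84956707e-04,
        4.32618653e-05,  1.00981291e-03]), 'tau': array([ 2.83980822e-03, -4.32004237e+01, -2.44692582e+01,  7.18077784e-02,
        5.26098534e-02, -6.35492120e-05]), 'tool_pos': array([ 189.70087728, -489.14888818,  226.10569989]), 'tcp_rot': array([-3.14022483e+00, -2.01190426e-04,  3.69807984e-01]), 'contact_force': array([-1.07379981, -0.81256257,  0.08786009]), 'moment': array([0.00428565, 0.01678668, 0.06601458]), 'finger_force': 0.0, 'grip_width': 91.93664678922157} 18.8
```

View pics/top0.png

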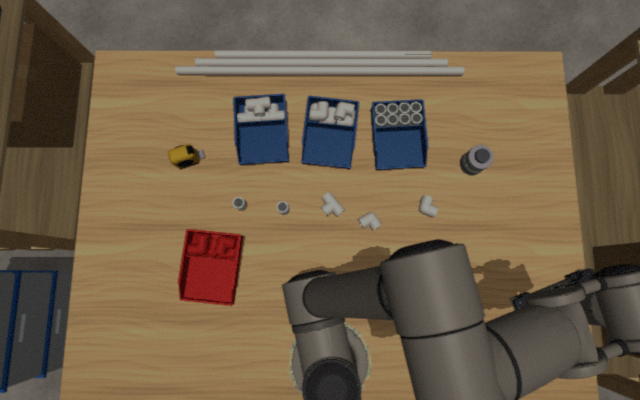

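View pics/side0.png

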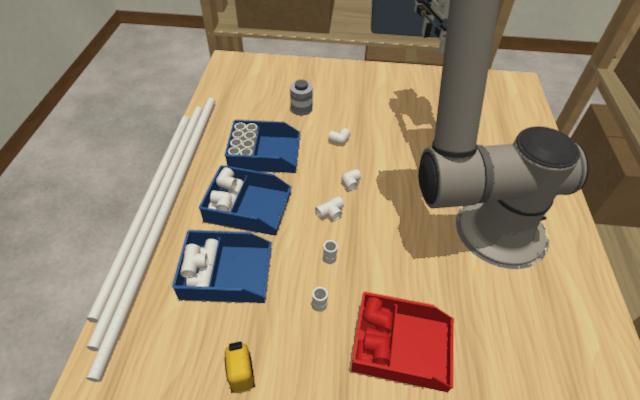

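The top view shows three blue bins around (262,130), (330,132) and (399,135), a red look-alike at (211,268), and couplings at (239,203) and (282,207). The tee is near (332,205) and the elbows near (370,221) and (428,206). An enlarged crop should settle which blue bin is which.

```bash
cat > h.py <<'E'
from plant import bot
import cv2,numpy as np
def ray(n,u,v,z):
    m=bot.camera_model(n);K,R,t=[np.array(m[k],float) for k in("camera_matrix","R","t")]
    d=R.T@np.linalg.solve(K,[u,v,1.]);c=-R.T@t
    return (c+d*(z-c[2])/d[2])[:2]
def proj(n,P):
    m=bot.camera_model(n);p=np.array(m["camera_matrix"])@(np.array(m["R"])@np.array(P,float)+np.array(m["t"]).ravel());return p[:2]/p[2]
E
python3 - <<'E'
from h import *
im=cv2.imread("pics/top0.png")
c=im[85:240,225:445];cv2.imwrite("pics/crop1.png",cv2.resize(c,None,fx=3.6,fy=3.6,interpolation=cv2.INTER_CUBIC))
hsv=cv2.cvtColor(im,cv2.COLOR_BGR2HSV)
w=((hsv[...,1]<60)&(hsv[...,2]>110)).astype(np.uint8);w[:180]=0;w[235:]=0;w[:,450:]=0
n,l,s,ce=cv2.connectedComponentsWithStats(w)
for i in range(1,n):
    if s[i,4]>40: print("white",s[i].tolist(),ce[i].round(1),ray("top",*ce[i],25).round(),[np.round(x,1) for x in cv2.minAreaRect(np.argwhere(l==i)[:,::-1].astype(np.float32))])
b=cv2.inRange(hsv,(100,120,20),(125,255,255));b[230:]=0;b[:,:200]=0;b[:,450:]=0
b=cv2.morphologyEx(b,cv2.MORPH_CLOSE,np.ones((3,3)))
for k in cv2.findContours(b,0,2)[0]:
    if cv2.contourArea(k)>600:
        h=cv2.convexHull(k);a=cv2.approxPolyDP(h,3,True)[:,0];print("blue",a.tolist())
E
```

```text
white [321, 192, 23, 24, 321] [331.3 204.7] [444.  -7.] [array([330. , 205.8]), array([24.2, 17.4]), np.float64(48.4)]
white [420, 195, 18, 22, 237] [428.1 205.8] [ 441. -291.] [array([429.2, 205.2]), array([18.6, 16.8]), np.float64(23.2)]
white [233, 197, 12, 12, 48] [238.2 202.1] [452. 267.] [array([238.3, 202.3]), array([10.6, 11.3]), np.float64(45.0)]
white [277, 201, 12, 12, 49] [282.2 206.6] [439. 138.] [array([282. , 206.5]), array([10.6, 10.6]), np.float64(45.0)]
white [359, 213, 22, 17, 236] [369.7 220.6] [ 398. -119.] [array([369.3, 221.8]), array([16.6, 18.5]), np.float64(60.9)]
blue [[373, 103], [423, 109], [423, 166], [376, 167]]
blue [[309, 97], [357, 102], [349, 167], [302, 161]]
blue [[262, 96], [285, 113], [287, 160], [240, 163], [234, 98]]
```

View pics/crop1.png

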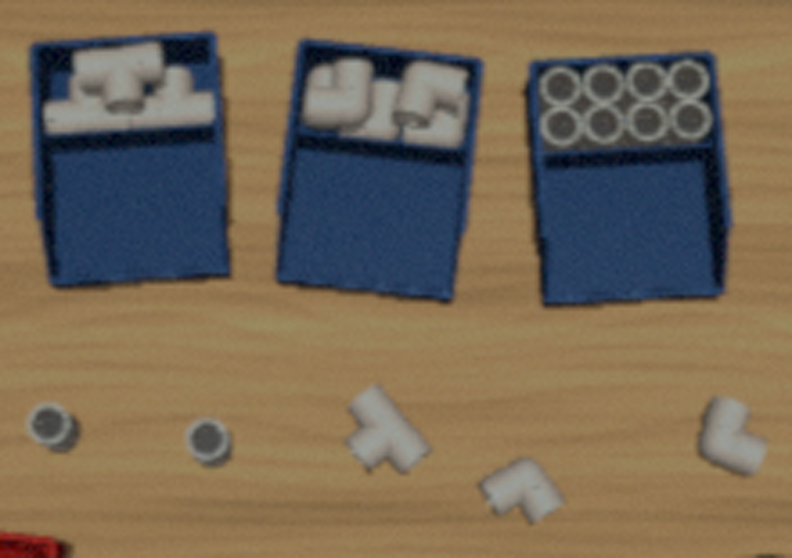

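The crop settles it. Left bin (262,130) holds tees, so it is tee_bin. The blue middle bin (330,132) holds elbows, so it is elbow_bin; the red one at (211,268) is only a look-alike. Right bin (399,135) holds couplings. The tee is at crop (385,430) with its branch pointing lower-left. The elbows are at crop (522,490), opening downward, and (732,436), opening to the upper right.

```bash
python3 - <<'E'
from h import *
im=cv2.imread("pics/top0.png");S=4
big=cv2.resize(im,None,fx=S,fy=S,interpolation=cv2.INTER_CUBIC);hsv=cv2.cvtColor(big,cv2.COLOR_BGR2HSV)
w=(hsv[...,1]<75).astype(np.uint8)&(hsv[...,2]>70)
def px(p):return (np.array(p)+.5)/S-.5
for nm,(x0,y0,x1,y1) in dict(tee=(316,187,350,222),e1=(354,208,388,235),e2=(414,190,444,222)).items():
    m=np.zeros_like(w);m[y0*S:y1*S,x0*S:x1*S]=w[y0*S:y1*S,x0*S:x1*S]
    n,l,s,_=cv2.connectedComponentsWithStats(m);l=(l==1+s[1:,4].argmax()).astype(np.uint8)
    c=max(cv2.findContours(l,0,1)[0],key=len)[:,0]
    P=np.array([ray("top",*px(p),17) for p in c]).astype(np.float32)
    # moments of the outline in world
    M=cv2.moments(P[:,None]);cen=np.array([M['m10'],M['m01']])/M['m00']
    th=.5*np.arctan2(2*M['mu11'],M['mu20']-M['mu02'])
    sk=[((P-cen)@[np.cos(th+k),np.sin(th+k)]) for k in(0,np.pi/2)]
    print(nm,"area",abs(M['m00']),"cen",cen.round(1),"major deg",np.degrees(th).round(1),"ext",[(a.min().round(1),a.max().round(1)) for a in sk],cv2.minAreaRect(P))
for u in ((238.5,202.5),(282.5,207)):
    x,y=np.int32(np.array(u)*S)
    m=np.zeros_like(w);m[y-36:y+36,x-36:x+36]=w[y-36:y+36,x-36:x+36]
    c=np.argwhere(m)[:,::-1];(e,r)=cv2.minEnclosingCircle(c.astype(np.float32));print("coup",px(e),r/S,ray("top",*px(e),52).round(1))
cr=lambda p:((np.array(p)+.5)/3.6-.5)+[225,85]
for nm,q in dict(tee=[(31,45),(216,34),(52,286),(229,275)],elb=[(299,40),(483,62),(277,282),(452,300)],cou=[(529,62),(713,52),(543,304),(721,294)]).items():
    A=[ray("top",*cr(p),60) for p in q[:2]]+[ray("top",*cr(p),0) for p in q[2:]];A=np.array(A)
    b,f=A[:2].mean(0),A[2:].mean(0);d=b-f;d2=A[0]-A[1];d3=A[2]-A[3];
    print(nm,"corners",A.round().tolist(),"len",np.hypot(*d).round(),np.hypot(*d2).round(),np.hypot(*d3).round(),"cen",((b+f)/2).round(1),"yaw",np.degrees(np.arctan2(d[1],d[0])).round(1),np.degrees(np.arctan2(-d2[0],d2[1])).round(1),np.degrees(np.arctan2(-d3[0],d3[1])).round(1))
E
```

```text
tee area 2989.8511283083044 cen [445.8  -6.4] major deg 38.0 ext [(np.float64(-37.5), np.float64(37.9)), (np.float64(-23.2), np.float64(32.0))] ((442.9127197265625, -2.7817230224609375), (75.29583740234375, 54.62097930908203), 39.75734329223633)
e1 area 2207.8713778721867 cen [ 398.4 -119.4] major deg 79.2 ext [(np.float64(-34.8), np.float64(34.8)), (np.float64(-26.6), np.float64(24.0))] ((395.40020751953125, -118.21995544433594), (52.83946228027344, 54.927310943603516), 32.4564208984375)
e2 area 2395.165214735549 cen [ 442.3 -291.9] major deg 23.4 ext [(np.float64(-34.7), np.float64(35.3)), (np.float64(-25.0), np.float64(28.2))] ((444.01617431640625, -295.4541015625), (56.403648376464844, 57.44011306762695), 69.7755126953125)
coup [239.    203.375] 7.6003947257995605 [443.8 259.4]
coup [282.30975342 207.46463013] 7.1176886558532715 [432.1 134.6]
tee corners [[764.0, 287.0], [774.0, 133.0], [574.0, 274.0], [583.0, 124.0]] len 191.0 154.0 150.0 cen [673.9 204.4] yaw 3.3 3.7 3.7
elb corners [[769.0, 64.0], [750.0, -89.0], [577.0, 83.0], [562.0, -65.0]] len 191.0 154.0 149.0 cen [664.6  -1.7] yaw -6.5 -7.1 -6.0
cou corners [[750.0, -127.0], [759.0, -280.0], [558.0, -142.0], [567.0, -293.0]] len 192.0 154.0 151.0 cen [ 658.8 -210.7] yaw 4.1 3.4 3.4
```

Call:
carry_out(plan=[{"tx": 25.4,"ty": 19.5,"tz": -10,"rz": 0.083},{"tx": 25.4,"ty": 19.5,"tz": -10,"rz": 0.083},{"tx": 25.4,"ty": 19.5,"tz": -10,"rz": 0.083},{"tx": 25.4,"ty": 19.5,"tz": -10,"rz": 0.083},{"tx": 25.4,"ty": 19.5,"tz": -10,"rz": 0.083},{"tx": 25.4,"ty": 19.5,"tz": -10,"rz": 0.083},{"tx": 25.4,"ty": 19.5,"tz": -10,"rz": 0.083},{"tx": 25.4,"ty": 19.5,"tz": -10,"rz": 0.083},{"tx": 25.4,"ty": 19.5,"tz": -10,"rz": 0.083},{"tx": 25.4,"ty": 19.5,"tz": -10,"rz": 0.083},{},{}], gripper=0)

```text
invalid input at $.plan[0]: expected keys tx, ty, tz, rx, ry, rz
```

Call:
carry_out(plan=[{"tx": 25.4,"ty": 19.5,"tz": -10,"rx": 0,"ry": 0,"rz": 0.083},{"tx": 25.4,"ty": 19.5,"tz": -10,"rx": 0,"ry": 0,"rz": 0.083},{"tx": 25.4,"ty": 19.5,"tz": -10,"rx": 0,"ry": 0,"rz": 0.083},{"tx": 25.4,"ty": 19.5,"tz": -10,"rx": 0,"ry": 0,"rz": 0.083},{"tx": 25.4,"ty": 19.5,"tz": -10,"rx": 0,"ry": 0,"rz": 0.083},{"tx": 25.4,"ty": 19.5,"tz": -10,"rx": 0,"ry": 0,"rz": 0.083},{"tx": 25.4,"ty": 19.5,"tz": -10,"rx": 0,"ry": 0,"rz": 0.083},{"tx": 25.4,"ty": 19.5,"tz": -10,"rx": 0,"ry": 0,"rz": 0.083},{"tx": 25.4,"ty": 19.5,"tz": -10,"rx": 0,"ry": 0,"rz": 0.083},{"tx": 25.4,"ty": 19.5,"tz": -10,"rx": 0,"ry": 0,"rz": 0.083},{"tx": 0,"ty": 0,"tz": 0,"rx": 0,"ry": 0,"rz": 0},{"tx": 0,"ty": 0,"tz": 0,"rx": 0,"ry": 0,"rz": 0}], gripper=0)

```text
time: 1.3
tool_pos: [443.7, -294.0, 126.3]
tcp_rot: [-3.14, -0.0, 1.201]
contact_force: [-0.3, -0.1, -0.0]
grip_width: 91.8
finger_force: 0.0
```

Call:
carry_out(plan=[{"tx": 0,"ty": 0,"tz": -30,"rx": 0,"ry": 0,"rz": 0},{"tx": 0,"ty": 0,"tz": -30,"rx": 0,"ry": 0,"rz": 0},{"tx": 0,"ty": 0,"tz": -30,"rx": 0,"ry": 0,"rz": 0},{"tx": 0,"ty": 0,"tz": -20,"rx": 0,"ry": 0,"rz": 0},{"tx": 0,"ty": 0,"tz": -10,"rx": 0,"ry": 0,"rz": 0},{"tx": 0,"ty": 0,"tz": 0,"rx": 0,"ry": 0,"rz": 0},{"tx": 0,"ty": 0,"tz": 0,"rx": 0,"ry": 0,"rz": 0}])

```text
time: 2.0
tool_pos: [443.9, -295.4, 7.6]
tcp_rot: [3.14, 0.001, 1.199]
contact_force: [0.5, -0.2, -0.4]
grip_width: 91.7
finger_force: 0.0
```

Call:
carry_out(plan=[{"tx": 0,"ty": 0,"tz": 0,"rx": 0,"ry": 0,"rz": 0},{"tx": 0,"ty": 0,"tz": 0,"rx": 0,"ry": 0,"rz": 0},{"tx": 0,"ty": 0,"tz": 0,"rx": 0,"ry": 0,"rz": 0},{"tx": 0,"ty": 0,"tz": 0,"rx": 0,"ry": 0,"rz": 0},{"tx": 0,"ty": 0,"tz": 0,"rx": 0,"ry": 0,"rz": 0},{"tx": 0,"ty": 0,"tz": 0,"rx": 0,"ry": 0,"rz": 0},{"tx": 0,"ty": 0,"tz": 0,"rx": 0,"ry": 0,"rz": 0},{"tx": 0,"ty": 0,"tz": 0,"rx": 0,"ry": 0,"rz": 0}], gripper=1)

```text
time: 2.8
tool_pos: [443.8, -294.5, 6.8]
tcp_rot: [3.142, -0.0, 1.2]
contact_force: [0.7, 0.8, 1.6]
grip_width: 51.5
finger_force: 30.0
```

Call:
carry_out(plan=[{"tx": 0,"ty": 0,"tz": 15,"rx": 0,"ry": 0,"rz": 0},{"tx": 0,"ty": 0,"tz": 30,"rx": 0,"ry": 0,"rz": 0},{"tx": 0,"ty": 0,"tz": 40,"rx": 0,"ry": 0,"rz": 0},{"tx": 0,"ty": 0,"tz": 35,"rx": 0,"ry": 0,"rz": 0}])

```text
time: 3.2
tool_pos: [443.7, -294.5, 128.1]
tcp_rot: [-3.142, 0.0, 1.2]
contact_force: [0.7, -0.8, -0.3]
grip_width: 51.4
finger_force: 30.0
```

Call:
carry_out(plan=[{"tx": 18.1,"ty": 26.1,"tz": 0,"rx": 0,"ry": 0,"rz": 0.0257},{"tx": 18.1,"ty": 26.1,"tz": 0,"rx": 0,"ry": 0,"rz": 0.0257},{"tx": 18.1,"ty": 26.1,"tz": 0,"rx": 0,"ry": 0,"rz": 0.0257},{"tx": 18.1,"ty": 26.1,"tz": 0,"rx": 0,"ry": 0,"rz": 0.0257},{"tx": 18.1,"ty": 26.1,"tz": 0,"rx": 0,"ry": 0,"rz": 0.0257},{"tx": 18.1,"ty": 26.1,"tz": 0,"rx": 0,"ry": 0,"rz": 0.0257},{"tx": 18.1,"ty": 26.1,"tz": 0,"rx": 0,"ry": 0,"rz": 0.0257},{"tx": 18.1,"ty": 26.1,"tz": 0,"rx": 0,"ry": 0,"rz": 0.0257},{"tx": 18.1,"ty": 26.1,"tz": 0,"rx": 0,"ry": 0,"rz": 0.0257},{"tx": 18.1,"ty": 26.1,"tz": 0,"rx": 0,"ry": 0,"rz": 0.0257},{"tx": 0,"ty": 0,"tz": 0,"rx": 0,"ry": 0,"rz": 0},{"tx": 0,"ty": 0,"tz": 0,"rx": 0,"ry": 0,"rz": 0}])

```text
time: 4.4
tool_pos: [624.5, -33.0, 126.2]
tcp_rot: [-3.141, 0.0, 1.458]
contact_force: [0.6, -0.3, -0.6]
grip_width: 50.8
finger_force: 30.0
```

```bash
python3 - <<'E'
from h import *
print(bot.get_obs()["tool_pos"],bot.get_obs()["tcp_rot"])
for n in("side",):
    im=cv2.cvtColor(bot.capture(n),cv2.COLOR_RGB2BGR);cv2.imwrite("pics/s1.png",cv2.resize(im[100:320,160:400],None,fx=2.5,fy=2.5,interpolation=cv2.INTER_CUBIC))
E
```

```text
[624.53839387 -33.02958597 126.16072835] [-3.14067519e+00  3.13109248e-04  1.45810269e+00]
```

View pics/s1.png

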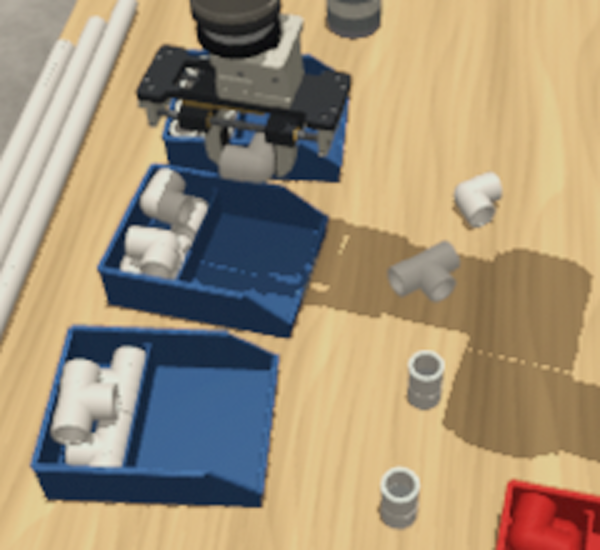

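The side view shows the elbow held at about crop (245,160), above the elbow bin's front compartment. Next I lower it.

Call:
carry_out(plan=[{"tx": 0,"ty": 0,"tz": -30,"rx": 0,"ry": 0,"rz": 0},{"tx": 0,"ty": 0,"tz": -30,"rx": 0,"ry": 0,"rz": 0},{"tx": 0,"ty": 0,"tz": -20,"rx": 0,"ry": 0,"rz": 0},{"tx": 0,"ty": 0,"tz": -15,"rx": 0,"ry": 0,"rz": 0},{"tx": 0,"ty": 0,"tz": -10,"rx": 0,"ry": 0,"rz": 0},{"tx": 0,"ty": 0,"tz": -6,"rx": 0,"ry": 0,"rz": 0},{"tx": 0,"ty": 0,"tz": -4.5,"rx": 0,"ry": 0,"rz": 0},{"tx": 0,"ty": 0,"tz": 0,"rx": 0,"ry": 0,"rz": 0},{"tx": 0,"ty": 0,"tz": 0,"rx": 0,"ry": 0,"rz": 0},{"tx": 0,"ty": 0,"tz": 0,"rx": 0,"ry": 0,"rz": 0}])

```text
time: 5.45
tool_pos: [625.3, -33.5, 12.0]
tcp_rot: [3.14, 0.0, 1.457]
contact_force: [0.2, -0.1, 0.5]
grip_width: 51.2
finger_force: 30.0
```

Call:
carry_out(plan=[{"tx": 0,"ty": 0,"tz": -1,"rx": 0,"ry": 0,"rz": 0},{"tx": 0,"ty": 0,"tz": -0.5,"rx": 0,"ry": 0,"rz": 0},{"tx": 0,"ty": 0,"tz": 0,"rx": 0,"ry": 0,"rz": 0},{"tx": 0,"ty": 0,"tz": 0,"rx": 0,"ry": 0,"rz": 0}])

```text
time: 5.85
tool_pos: [624.8, -33.5, 9.8]
tcp_rot: [3.141, -0.0, 1.457]
contact_force: [-0.9, 0.3, -0.1]
grip_width: 51.2
finger_force: 30.0
```

Call:
carry_out(plan=[{"tx": 0,"ty": 0,"tz": 0,"rx": 0,"ry": 0,"rz": 0},{"tx": 0,"ty": 0,"tz": 0,"rx": 0,"ry": 0,"rz": 0},{"tx": 0,"ty": 0,"tz": 0,"rx": 0,"ry": 0,"rz": 0},{"tx": 0,"ty": 0,"tz": 0,"rx": 0,"ry": 0,"rz": 0}], gripper=0.33)

```text
time: 6.25
tool_pos: [624.8, -33.5, 9.7]
tcp_rot: [3.142, 0.0, 1.457]
contact_force: [-0.5, -0.5, 0.6]
grip_width: 61.4
finger_force: 0.0
```

Call:
carry_out(plan=[{"tx": 0,"ty": 0,"tz": 15,"rx": 0,"ry": 0,"rz": 0},{"tx": 0,"ty": 0,"tz": 30,"rx": 0,"ry": 0,"rz": 0},{"tx": 0,"ty": 0,"tz": 40,"rx": 0,"ry": 0,"rz": 0},{"tx": 0,"ty": 0,"tz": 35,"rx": 0,"ry": 0,"rz": 0}])

```text
time: 6.65
tool_pos: [625.0, -33.5, 132.6]
tcp_rot: [3.14, 0.0, 1.457]
contact_force: [0.8, 0.1, 0.2]
grip_width: 61.6
finger_force: 0.0
```

Call:
carry_out(gripper=0, plan=[{"tx": -22.8,"ty": -8.55,"tz": 0,"rx": 0,"ry": 0,"rz": 0.069},{"tx": -22.8,"ty": -8.55,"tz": 0,"rx": 0,"ry": 0,"rz": 0.069},{"tx": -22.8,"ty": -8.55,"tz": 0,"rx": 0,"ry": 0,"rz": 0.069},{"tx": -22.8,"ty": -8.55,"tz": 0,"rx": 0,"ry": 0,"rz": 0.069},{"tx": -22.8,"ty": -8.55,"tz": 0,"rx": 0,"ry": 0,"rz": 0.069},{"tx": -22.8,"ty": -8.55,"tz": 0,"rx": 0,"ry": 0,"rz": 0.069},{"tx": -22.8,"ty": -8.55,"tz": 0,"rx": 0,"ry": 0,"rz": 0.069},{"tx": -22.8,"ty": -8.55,"tz": 0,"rx": 0,"ry": 0,"rz": 0.069},{"tx": -22.8,"ty": -8.55,"tz": 0,"rx": 0,"ry": 0,"rz": 0.069},{"tx": -22.8,"ty": -8.55,"tz": 0,"rx": 0,"ry": 0,"rz": 0.069},{"tx": 0,"ty": 0,"tz": 0,"rx": 0,"ry": 0,"rz": 0},{"tx": 0,"ty": 0,"tz": 0,"rx": 0,"ry": 0,"rz": 0}])

```text
time: 7.85
tool_pos: [397.3, -119.4, 130.8]
tcp_rot: [3.14, 0.002, 2.145]
contact_force: [1.1, -0.6, -0.1]
grip_width: 91.8
finger_force: 0.0
```

```bash
python3 - <<'E'
from h import *
im=cv2.cvtColor(bot.capture("side"),cv2.COLOR_RGB2BGR);cv2.imwrite("pics/s2.png",cv2.resize(im[100:320,160:400],None,fx=2.5,fy=2.5,interpolation=cv2.INTER_CUBIC))
E
```

```text
(no output)
```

View pics/s2.png

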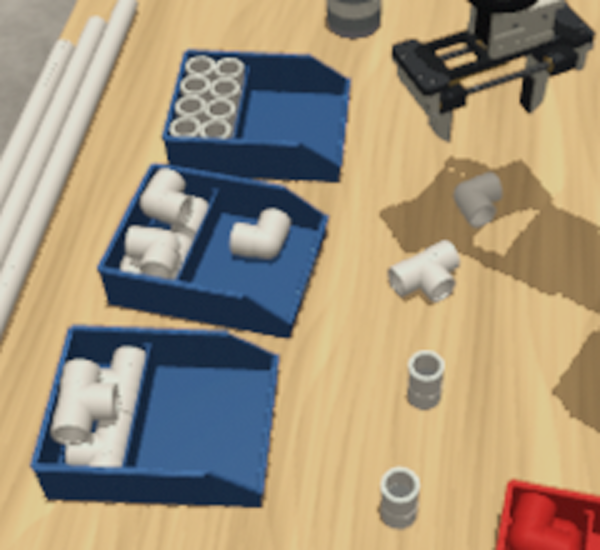

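The first elbow lies flat in the elbow bin at crop (262,235). The gripper is now above the second.

Call:
carry_out(plan=[{"tx": 0,"ty": 0,"tz": -30,"rx": 0,"ry": 0,"rz": 0},{"tx": 0,"ty": 0,"tz": -30,"rx": 0,"ry": 0,"rz": 0},{"tx": 0,"ty": 0,"tz": -30,"rx": 0,"ry": 0,"rz": 0},{"tx": 0,"ty": 0,"tz": -20,"rx": 0,"ry": 0,"rz": 0},{"tx": 0,"ty": 0,"tz": -13,"rx": 0,"ry": 0,"rz": 0},{"tx": 0,"ty": 0,"tz": 0,"rx": 0,"ry": 0,"rz": 0},{"tx": 0,"ty": 0,"tz": 0,"rx": 0,"ry": 0,"rz": 0}])

```text
time: 8.6
tool_pos: [397.5, -119.0, 6.9]
tcp_rot: [3.141, 0.0, 2.147]
contact_force: [0.2, 0.1, 0.6]
grip_width: 92.0
finger_force: 0.0
```

Call:
carry_out(plan=[{"tx": 0,"ty": 0,"tz": 0,"rx": 0,"ry": 0,"rz": 0},{"tx": 0,"ty": 0,"tz": 0,"rx": 0,"ry": 0,"rz": 0},{"tx": 0,"ty": 0,"tz": 0,"rx": 0,"ry": 0,"rz": 0},{"tx": 0,"ty": 0,"tz": 0,"rx": 0,"ry": 0,"rz": 0},{"tx": 0,"ty": 0,"tz": 0,"rx": 0,"ry": 0,"rz": 0},{"tx": 0,"ty": 0,"tz": 0,"rx": 0,"ry": 0,"rz": 0},{"tx": 0,"ty": 0,"tz": 0,"rx": 0,"ry": 0,"rz": 0},{"tx": 0,"ty": 0,"tz": 0,"rx": 0,"ry": 0,"rz": 0}], gripper=1)

```text
time: 9.4
tool_pos: [396.8, -119.1, 6.9]
tcp_rot: [3.141, 0.0, 2.147]
contact_force: [-0.3, -0.2, 3.8]
grip_width: 51.2
finger_force: 29.9
```

Call:
carry_out(plan=[{"tx": 0,"ty": 0,"tz": 15,"rx": 0,"ry": 0,"rz": 0},{"tx": 0,"ty": 0,"tz": 30,"rx": 0,"ry": 0,"rz": 0},{"tx": 0,"ty": 0,"tz": 40,"rx": 0,"ry": 0,"rz": 0},{"tx": 0,"ty": 0,"tz": 35,"rx": 0,"ry": 0,"rz": 0}])

```text
time: 9.8
tool_pos: [396.5, -118.9, 128.1]
tcp_rot: [-3.142, -0.0, 2.147]
contact_force: [1.3, -0.7, -0.4]
grip_width: 51.3
finger_force: 29.9
```

Call:
carry_out(plan=[{"tx": 23.6,"ty": 15.73,"tz": 0,"rx": 0,"ry": 0,"rz": -0.069},{"tx": 23.6,"ty": 15.73,"tz": 0,"rx": 0,"ry": 0,"rz": -0.069},{"tx": 23.6,"ty": 15.73,"tz": 0,"rx": 0,"ry": 0,"rz": -0.069},{"tx": 23.6,"ty": 15.73,"tz": 0,"rx": 0,"ry": 0,"rz": -0.069},{"tx": 23.6,"ty": 15.73,"tz": 0,"rx": 0,"ry": 0,"rz": -0.069},{"tx": 23.6,"ty": 15.73,"tz": 0,"rx": 0,"ry": 0,"rz": -0.069},{"tx": 23.6,"ty": 15.73,"tz": 0,"rx": 0,"ry": 0,"rz": -0.069},{"tx": 23.6,"ty": 15.73,"tz": 0,"rx": 0,"ry": 0,"rz": -0.069},{"tx": 23.6,"ty": 15.73,"tz": 0,"rx": 0,"ry": 0,"rz": -0.069},{"tx": 23.6,"ty": 15.73,"tz": 0,"rx": 0,"ry": 0,"rz": -0.069},{"tx": 0,"ty": 0,"tz": 0,"rx": 0,"ry": 0,"rz": 0},{"tx": 0,"ty": 0,"tz": 0,"rx": 0,"ry": 0,"rz": 0}])

```text
time: 11.0
tool_pos: [632.2, 38.5, 125.8]
tcp_rot: [-3.14, 0.0, 1.459]
contact_force: [0.1, 0.5, 0.1]
grip_width: 51.4
finger_force: 29.9
```

Call:
carry_out(plan=[{"tx": 0,"ty": 0,"tz": -30,"rx": 0,"ry": 0,"rz": 0},{"tx": 0,"ty": 0,"tz": -30,"rx": 0,"ry": 0,"rz": 0},{"tx": 0,"ty": 0,"tz": -20,"rx": 0,"ry": 0,"rz": 0},{"tx": 0,"ty": 0,"tz": -15,"rx": 0,"ry": 0,"rz": 0},{"tx": 0,"ty": 0,"tz": -10,"rx": 0,"ry": 0,"rz": 0},{"tx": 0,"ty": 0,"tz": -6,"rx": 0,"ry": 0,"rz": 0},{"tx": 0,"ty": 0,"tz": -4,"rx": 0,"ry": 0,"rz": 0},{"tx": 0,"ty": 0,"tz": -1.5,"rx": 0,"ry": 0,"rz": 0},{"tx": 0,"ty": 0,"tz": 0,"rx": 0,"ry": 0,"rz": 0},{"tx": 0,"ty": 0,"tz": 0,"rx": 0,"ry": 0,"rz": 0},{"tx": 0,"ty": 0,"tz": 0,"rx": 0,"ry": 0,"rz": 0}])

```text
time: 12.1
tool_pos: [633.1, 38.3, 10.8]
tcp_rot: [3.141, -0.0, 1.457]
contact_force: [0.3, 0.0, -1.1]
grip_width: 51.3
finger_force: 29.9
```

Call:
carry_out(plan=[{"tx": 0,"ty": 0,"tz": 0,"rx": 0,"ry": 0,"rz": 0},{"tx": 0,"ty": 0,"tz": 0,"rx": 0,"ry": 0,"rz": 0},{"tx": 0,"ty": 0,"tz": 0,"rx": 0,"ry": 0,"rz": 0},{"tx": 0,"ty": 0,"tz": 0,"rx": 0,"ry": 0,"rz": 0}], gripper=0.33)

```text
time: 12.5
tool_pos: [632.8, 38.3, 10.3]
tcp_rot: [3.141, 0.0, 1.457]
contact_force: [-0.2, 0.0, 0.3]
grip_width: 61.3
finger_force: 0.0
```

Call:
carry_out(plan=[{"tx": 0,"ty": 0,"tz": 15,"rx": 0,"ry": 0,"rz": 0},{"tx": 0,"ty": 0,"tz": 30,"rx": 0,"ry": 0,"rz": 0},{"tx": 0,"ty": 0,"tz": 40,"rx": 0,"ry": 0,"rz": 0},{"tx": 0,"ty": 0,"tz": 45,"rx": 0,"ry": 0,"rz": 0}])

```text
time: 12.9
tool_pos: [632.1, 38.3, 141.8]
tcp_rot: [-3.14, 0.0, 1.457]
contact_force: [1.7, 0.4, 1.0]
grip_width: 61.3
finger_force: 0.0
```

Call:
carry_out(gripper=0, plan=[{"tx": -20,"ty": 9.54,"tz": 0,"rx": 0,"ry": 0,"rz": 0.0177},{"tx": -20,"ty": 9.54,"tz": 0,"rx": 0,"ry": 0,"rz": 0.0177},{"tx": -20,"ty": 9.54,"tz": 0,"rx": 0,"ry": 0,"rz": 0.0177},{"tx": -20,"ty": 9.54,"tz": 0,"rx": 0,"ry": 0,"rz": 0.0177},{"tx": -20,"ty": 9.54,"tz": 0,"rx": 0,"ry": 0,"rz": 0.0177},{"tx": -20,"ty": 9.54,"tz": 0,"rx": 0,"ry": 0,"rz": 0.0177},{"tx": -20,"ty": 9.54,"tz": 0,"rx": 0,"ry": 0,"rz": 0.0177},{"tx": -20,"ty": 9.54,"tz": 0,"rx": 0,"ry": 0,"rz": 0.0177},{"tx": -20,"ty": 9.54,"tz": 0,"rx": 0,"ry": 0,"rz": 0.0177},{"tx": -20,"ty": 9.54,"tz": 0,"rx": 0,"ry": 0,"rz": 0.0177},{"tx": 0,"ty": 0,"tz": 0,"rx": 0,"ry": 0,"rz": 0},{"tx": 0,"ty": 0,"tz": 0,"rx": 0,"ry": 0,"rz": 0}])

```text
time: 14.1
tool_pos: [433.6, 133.8, 141.3]
tcp_rot: [3.139, 0.0, 1.634]
contact_force: [0.3, -1.0, 0.2]
grip_width: 92.3
finger_force: 0.0
```

```bash
python3 - <<'E'
from h import *
im=cv2.cvtColor(bot.capture("side"),cv2.COLOR_RGB2BGR);cv2.imwrite("pics/s3.png",cv2.resize(im[100:320,160:400],None,fx=2.5,fy=2.5,interpolation=cv2.INTER_CUBIC))
E
```

```text
(no output)
```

View pics/s3.png

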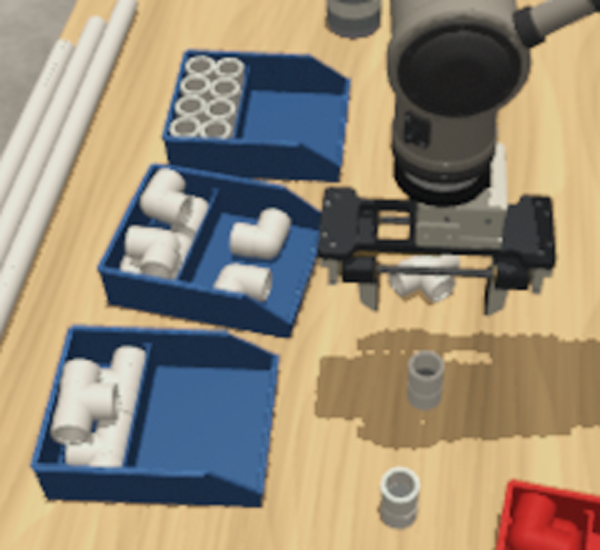

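Both elbows lie in their bin, at crop (262,235) and (247,280). The gripper is over the first coupling at (427,375), so I descend.

Call:
carry_out(plan=[{"tx": 0,"ty": 0,"tz": -30,"rx": 0,"ry": 0,"rz": 0},{"tx": 0,"ty": 0,"tz": -30,"rx": 0,"ry": 0,"rz": 0},{"tx": 0,"ty": 0,"tz": -30,"rx": 0,"ry": 0,"rz": 0},{"tx": 0,"ty": 0,"tz": -20,"rx": 0,"ry": 0,"rz": 0},{"tx": 0,"ty": 0,"tz": -13,"rx": 0,"ry": 0,"rz": 0},{"tx": 0,"ty": 0,"tz": 0,"rx": 0,"ry": 0,"rz": 0},{"tx": 0,"ty": 0,"tz": 0,"rx": 0,"ry": 0,"rz": 0}])

```text
time: 14.85
tool_pos: [433.7, 133.4, 17.4]
tcp_rot: [3.141, 0.0, 1.633]
contact_force: [-0.3, 0.1, -0.2]
grip_width: 91.6
finger_force: 0.0
```

Call:
carry_out(plan=[{"tx": 0,"ty": 0,"tz": 0,"rx": 0,"ry": 0,"rz": 0},{"tx": 0,"ty": 0,"tz": 0,"rx": 0,"ry": 0,"rz": 0},{"tx": 0,"ty": 0,"tz": 0,"rx": 0,"ry": 0,"rz": 0},{"tx": 0,"ty": 0,"tz": 0,"rx": 0,"ry": 0,"rz": 0},{"tx": 0,"ty": 0,"tz": 0,"rx": 0,"ry": 0,"rz": 0},{"tx": 0,"ty": 0,"tz": 0,"rx": 0,"ry": 0,"rz": 0},{"tx": 0,"ty": 0,"tz": 0,"rx": 0,"ry": 0,"rz": 0},{"tx": 0,"ty": 0,"tz": 0,"rx": 0,"ry": 0,"rz": 0},{"tx": 0,"ty": 0,"tz": 0,"rx": 0,"ry": 0,"rz": 0},{"tx": 0,"ty": 0,"tz": 0,"rx": 0,"ry": 0,"rz": 0}], gripper=1)

```text
time: 15.85
tool_pos: [432.8, 133.7, 17.2]
tcp_rot: [3.142, -0.0, 1.634]
contact_force: [-0.0, 0.3, 0.6]
grip_width: 33.2
finger_force: 30.0
```

Call:
carry_out(plan=[{"tx": 0,"ty": 0,"tz": 15,"rx": 0,"ry": 0,"rz": 0},{"tx": 0,"ty": 0,"tz": 30,"rx": 0,"ry": 0,"rz": 0},{"tx": 0,"ty": 0,"tz": 40,"rx": 0,"ry": 0,"rz": 0},{"tx": 0,"ty": 0,"tz": 40,"rx": 0,"ry": 0,"rz": 0}])

```text
time: 16.25
tool_pos: [432.1, 133.6, 143.3]
tcp_rot: [-3.14, 0.0, 1.634]
contact_force: [0.5, 0.4, -0.3]
grip_width: 32.3
finger_force: 30.0
```

Call:
carry_out(plan=[{"tx": 17.5,"ty": -34.7,"tz": 0,"rx": 0,"ry": 0,"rz": 0},{"tx": 17.5,"ty": -34.7,"tz": 0,"rx": 0,"ry": 0,"rz": 0},{"tx": 17.5,"ty": -34.7,"tz": 0,"rx": 0,"ry": 0,"rz": 0},{"tx": 17.5,"ty": -34.7,"tz": 0,"rx": 0,"ry": 0,"rz": 0},{"tx": 17.5,"ty": -34.7,"tz": 0,"rx": 0,"ry": 0,"rz": 0},{"tx": 17.5,"ty": -34.7,"tz": 0,"rx": 0,"ry": 0,"rz": 0},{"tx": 17.5,"ty": -34.7,"tz": 0,"rx": 0,"ry": 0,"rz": 0},{"tx": 17.5,"ty": -34.7,"tz": 0,"rx": 0,"ry": 0,"rz": 0},{"tx": 17.5,"ty": -34.7,"tz": 0,"rx": 0,"ry": 0,"rz": 0},{"tx": 17.5,"ty": -34.7,"tz": 0,"rx": 0,"ry": 0,"rz": 0},{"tx": 17.5,"ty": -34.7,"tz": 0,"rx": 0,"ry": 0,"rz": 0},{"tx": 0,"ty": 0,"tz": 0,"rx": 0,"ry": 0,"rz": 0}])

```text
time: 17.45
tool_pos: [626.0, -252.6, 141.0]
tcp_rot: [3.141, 0.002, 1.63]
contact_force: [-0.2, -0.3, 0.2]
grip_width: 33.2
finger_force: 30.0
```

Call:
carry_out(plan=[{"tx": 0,"ty": 0,"tz": 0,"rx": 0,"ry": 0,"rz": 0},{"tx": 0,"ty": 0,"tz": 0,"rx": 0,"ry": 0,"rz": 0}])

```text
time: 17.65
tool_pos: [624.7, -247.0, 141.9]
tcp_rot: [-3.141, -0.001, 1.634]
contact_force: [0.2, 0.6, -0.1]
grip_width: 32.9
finger_force: 30.0
```

Call:
carry_out(plan=[{"tx": 0,"ty": 0,"tz": -30,"rx": 0,"ry": 0,"rz": 0},{"tx": 0,"ty": 0,"tz": -30,"rx": 0,"ry": 0,"rz": 0},{"tx": 0,"ty": 0,"tz": -20,"rx": 0,"ry": 0,"rz": 0},{"tx": 0,"ty": 0,"tz": -20,"rx": 0,"ry": 0,"rz": 0},{"tx": 0,"ty": 0,"tz": -10,"rx": 0,"ry": 0,"rz": 0},{"tx": 0,"ty": 0,"tz": -6,"rx": 0,"ry": 0,"rz": 0},{"tx": 0,"ty": 0,"tz": -4,"rx": 0,"ry": 0,"rz": 0},{"tx": 0,"ty": 0,"tz": -1.5,"rx": 0,"ry": 0,"rz": 0},{"tx": 0,"ty": 0,"tz": 0,"rx": 0,"ry": 0,"rz": 0},{"tx": 0,"ty": 0,"tz": 0,"rx": 0,"ry": 0,"rz": 0},{"tx": 0,"ty": 0,"tz": 0,"rx": 0,"ry": 0,"rz": 0}])

```text
time: 18.75
tool_pos: [625.5, -248.2, 21.3]
tcp_rot: [3.141, 0.001, 1.634]
contact_force: [-1.1, 0.3, -0.3]
grip_width: 32.9
finger_force: 30.0
```

Call:
carry_out(plan=[{"tx": 0,"ty": 0,"tz": 0,"rx": 0,"ry": 0,"rz": 0},{"tx": 0,"ty": 0,"tz": 0,"rx": 0,"ry": 0,"rz": 0},{"tx": 0,"ty": 0,"tz": 0,"rx": 0,"ry": 0,"rz": 0},{"tx": 0,"ty": 0,"tz": 0,"rx": 0,"ry": 0,"rz": 0}], gripper=0.46)

```text
time: 19.15
tool_pos: [625.3, -248.1, 20.8]
tcp_rot: [3.141, 0.0, 1.634]
contact_force: [0.2, 0.1, -0.3]
grip_width: 49.3
finger_force: 0.0
```

Call:
carry_out(plan=[{"tx": 0,"ty": 0,"tz": 15,"rx": 0,"ry": 0,"rz": 0},{"tx": 0,"ty": 0,"tz": 30,"rx": 0,"ry": 0,"rz": 0},{"tx": 0,"ty": 0,"tz": 40,"rx": 0,"ry": 0,"rz": 0},{"tx": 0,"ty": 0,"tz": 40,"rx": 0,"ry": 0,"rz": 0}])

```text
time: 19.55
tool_pos: [625.1, -247.9, 148.0]
tcp_rot: [3.141, 0.0, 1.634]
contact_force: [1.4, -0.9, -0.4]
grip_width: 49.7
finger_force: 0.0
```

Call:
carry_out(gripper=0, plan=[{"tx": -12.86,"ty": 36.39,"tz": 0,"rx": 0,"ry": 0,"rz": 0},{"tx": -12.86,"ty": 36.39,"tz": 0,"rx": 0,"ry": 0,"rz": 0},{"tx": -12.86,"ty": 36.39,"tz": 0,"rx": 0,"ry": 0,"rz": 0},{"tx": -12.86,"ty": 36.39,"tz": 0,"rx": 0,"ry": 0,"rz": 0},{"tx": -12.86,"ty": 36.39,"tz": 0,"rx": 0,"ry": 0,"rz": 0},{"tx": -12.86,"ty": 36.39,"tz": 0,"rx": 0,"ry": 0,"rz": 0},{"tx": -12.86,"ty": 36.39,"tz": 0,"rx": 0,"ry": 0,"rz": 0},{"tx": -12.86,"ty": 36.39,"tz": 0,"rx": 0,"ry": 0,"rz": 0},{"tx": -12.86,"ty": 36.39,"tz": 0,"rx": 0,"ry": 0,"rz": 0},{"tx": -12.86,"ty": 36.39,"tz": 0,"rx": 0,"ry": 0,"rz": 0},{"tx": -12.86,"ty": 36.39,"tz": 0,"rx": 0,"ry": 0,"rz": 0},{"tx": -12.86,"ty": 36.39,"tz": 0,"rx": 0,"ry": 0,"rz": 0}])

```text
time: 20.75
tool_pos: [470.6, 190.1, 147.1]
tcp_rot: [3.14, -0.0, 1.634]
contact_force: [0.6, -0.7, -0.2]
grip_width: 91.7
finger_force: 0.0
```

Call:
carry_out(plan=[{"tx": -12.86,"ty": 36.39,"tz": 0,"rx": 0,"ry": 0,"rz": 0},{"tx": -12.86,"ty": 36.39,"tz": 0,"rx": 0,"ry": 0,"rz": 0},{"tx": 0,"ty": 0,"tz": 0,"rx": 0,"ry": 0,"rz": 0},{"tx": 0,"ty": 0,"tz": 0,"rx": 0,"ry": 0,"rz": 0},{"tx": 0,"ty": 0,"tz": 0,"rx": 0,"ry": 0,"rz": 0}])

```text
time: 21.25
tool_pos: [445.7, 260.7, 146.3]
tcp_rot: [3.141, 0.0, 1.633]
contact_force: [1.1, 0.4, 0.9]
grip_width: 91.7
finger_force: 0.0
```

```bash
python3 - <<'E'
from h import *
im=cv2.cvtColor(bot.capture("side"),cv2.COLOR_RGB2BGR);cv2.imwrite("pics/s4.png",cv2.resize(im[100:320,160:400],None,fx=2.5,fy=2.5,interpolation=cv2.INTER_CUBIC))
E
```

```text
(no output)
```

View pics/s4.png

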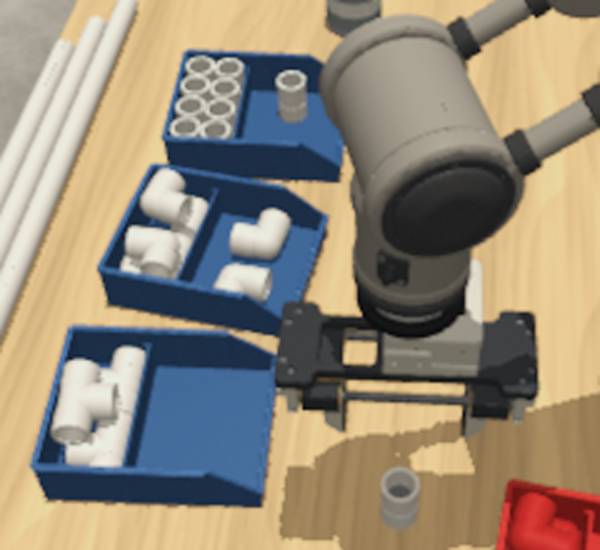

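The coupling stands in its bin at crop (291,95). The gripper is over the second one, at (400,495).

Call:
carry_out(plan=[{"tx": 0,"ty": 0,"tz": -30,"rx": 0,"ry": 0,"rz": 0},{"tx": 0,"ty": 0,"tz": -30,"rx": 0,"ry": 0,"rz": 0},{"tx": 0,"ty": 0,"tz": -30,"rx": 0,"ry": 0,"rz": 0},{"tx": 0,"ty": 0,"tz": -22,"rx": 0,"ry": 0,"rz": 0},{"tx": 0,"ty": 0,"tz": -13,"rx": 0,"ry": 0,"rz": 0},{"tx": 0,"ty": 0,"tz": 0,"rx": 0,"ry": 0,"rz": 0},{"tx": 0,"ty": 0,"tz": 0,"rx": 0,"ry": 0,"rz": 0}])

```text
time: 22.0
tool_pos: [445.9, 260.7, 21.1]
tcp_rot: [3.141, 0.0, 1.632]
contact_force: [-0.3, 0.9, 0.9]
grip_width: 91.7
finger_force: 0.0
```

Call:
carry_out(plan=[{"tx": 0,"ty": 0,"tz": 0,"rx": 0,"ry": 0,"rz": 0},{"tx": 0,"ty": 0,"tz": 0,"rx": 0,"ry": 0,"rz": 0},{"tx": 0,"ty": 0,"tz": 0,"rx": 0,"ry": 0,"rz": 0},{"tx": 0,"ty": 0,"tz": 0,"rx": 0,"ry": 0,"rz": 0},{"tx": 0,"ty": 0,"tz": 0,"rx": 0,"ry": 0,"rz": 0},{"tx": 0,"ty": 0,"tz": 0,"rx": 0,"ry": 0,"rz": 0},{"tx": 0,"ty": 0,"tz": 0,"rx": 0,"ry": 0,"rz": 0},{"tx": 0,"ty": 0,"tz": 0,"rx": 0,"ry": 0,"rz": 0},{"tx": 0,"ty": 0,"tz": 0,"rx": 0,"ry": 0,"rz": 0},{"tx": 0,"ty": 0,"tz": 0,"rx": 0,"ry": 0,"rz": 0}], gripper=1)

```text
time: 23.0
tool_pos: [445.3, 261.5, 20.7]
tcp_rot: [3.141, -0.0, 1.634]
contact_force: [-0.1, -0.1, -0.6]
grip_width: 33.0
finger_force: 30.0
```

Call:
carry_out(plan=[{"tx": 0,"ty": 0,"tz": 15,"rx": 0,"ry": 0,"rz": 0},{"tx": 0,"ty": 0,"tz": 30,"rx": 0,"ry": 0,"rz": 0},{"tx": 0,"ty": 0,"tz": 40,"rx": 0,"ry": 0,"rz": 0},{"tx": 0,"ty": 0,"tz": 45,"rx": 0,"ry": 0,"rz": 0}])

```text
time: 23.4
tool_pos: [444.4, 261.1, 151.3]
tcp_rot: [-3.139, 0.001, 1.634]
contact_force: [1.3, 0.7, 0.0]
grip_width: 32.9
finger_force: 30.0
```

Call:
carry_out(plan=[{"tx": 14.63,"ty": -36.63,"tz": 0,"rx": 0,"ry": 0,"rz": 0},{"tx": 14.63,"ty": -36.63,"tz": 0,"rx": 0,"ry": 0,"rz": 0},{"tx": 14.63,"ty": -36.63,"tz": 0,"rx": 0,"ry": 0,"rz": 0},{"tx": 14.63,"ty": -36.63,"tz": 0,"rx": 0,"ry": 0,"rz": 0},{"tx": 14.63,"ty": -36.63,"tz": 0,"rx": 0,"ry": 0,"rz": 0},{"tx": 14.63,"ty": -36.63,"tz": 0,"rx": 0,"ry": 0,"rz": 0},{"tx": 14.63,"ty": -36.63,"tz": 0,"rx": 0,"ry": 0,"rz": 0},{"tx": 14.63,"ty": -36.63,"tz": 0,"rx": 0,"ry": 0,"rz": 0},{"tx": 14.63,"ty": -36.63,"tz": 0,"rx": 0,"ry": 0,"rz": 0},{"tx": 14.63,"ty": -36.63,"tz": 0,"rx": 0,"ry": 0,"rz": 0},{"tx": 14.63,"ty": -36.63,"tz": 0,"rx": 0,"ry": 0,"rz": 0},{"tx": 14.63,"ty": -36.63,"tz": 0,"rx": 0,"ry": 0,"rz": 0}])

```text
time: 24.6
tool_pos: [621.0, -179.7, 150.5]
tcp_rot: [-3.141, -0.0, 1.634]
contact_force: [-0.1, 0.3, 0.1]
grip_width: 32.9
finger_force: 30.0
```

Call:
carry_out(plan=[{"tx": 0,"ty": 0,"tz": 0,"rx": 0,"ry": 0,"rz": 0},{"tx": 0,"ty": 0,"tz": 0,"rx": 0,"ry": 0,"rz": 0},{"tx": 0,"ty": 0,"tz": 0,"rx": 0,"ry": 0,"rz": 0}])

```text
time: 24.9
tool_pos: [620.3, -177.1, 150.5]
tcp_rot: [-3.141, -0.001, 1.634]
contact_force: [0.1, 0.0, -0.2]
grip_width: 32.9
finger_force: 30.0
```

Call:
carry_out(plan=[{"tx": 0,"ty": 0,"tz": -30,"rx": 0,"ry": 0,"rz": 0},{"tx": 0,"ty": 0,"tz": -30,"rx": 0,"ry": 0,"rz": 0},{"tx": 0,"ty": 0,"tz": -25,"rx": 0,"ry": 0,"rz": 0},{"tx": 0,"ty": 0,"tz": -20,"rx": 0,"ry": 0,"rz": 0},{"tx": 0,"ty": 0,"tz": -10,"rx": 0,"ry": 0,"rz": 0},{"tx": 0,"ty": 0,"tz": -6,"rx": 0,"ry": 0,"rz": 0},{"tx": 0,"ty": 0,"tz": -4,"rx": 0,"ry": 0,"rz": 0},{"tx": 0,"ty": 0,"tz": -1.5,"rx": 0,"ry": 0,"rz": 0},{"tx": 0,"ty": 0,"tz": 0,"rx": 0,"ry": 0,"rz": 0},{"tx": 0,"ty": 0,"tz": 0,"rx": 0,"ry": 0,"rz": 0},{"tx": 0,"ty": 0,"tz": 0,"rx": 0,"ry": 0,"rz": 0}])

```text
time: 26.0
tool_pos: [621.1, -178.3, 24.8]
tcp_rot: [3.141, 0.0, 1.634]
contact_force: [-0.3, 0.3, -0.5]
grip_width: 33.3
finger_force: 30.0
```

Call:
carry_out(plan=[{"tx": 0,"ty": 0,"tz": 0,"rx": 0,"ry": 0,"rz": 0},{"tx": 0,"ty": 0,"tz": 0,"rx": 0,"ry": 0,"rz": 0},{"tx": 0,"ty": 0,"tz": 0,"rx": 0,"ry": 0,"rz": 0},{"tx": 0,"ty": 0,"tz": 0,"rx": 0,"ry": 0,"rz": 0}], gripper=0.46)

```text
time: 26.4
tool_pos: [620.8, -178.1, 24.3]
tcp_rot: [3.141, 0.0, 1.634]
contact_force: [0.4, 0.6, 0.3]
grip_width: 49.7
finger_force: 0.0
```

Call:
carry_out(plan=[{"tx": 0,"ty": 0,"tz": 15,"rx": 0,"ry": 0,"rz": 0},{"tx": 0,"ty": 0,"tz": 30,"rx": 0,"ry": 0,"rz": 0},{"tx": 0,"ty": 0,"tz": 40,"rx": 0,"ry": 0,"rz": 0},{"tx": 0,"ty": 0,"tz": 40,"rx": 0,"ry": 0,"rz": 0}])

```text
time: 26.8
tool_pos: [620.6, -178.0, 151.5]
tcp_rot: [3.141, -0.0, 1.634]
contact_force: [0.6, -0.4, 0.5]
grip_width: 49.7
finger_force: 0.0
```

Call:
carry_out(gripper=0, plan=[{"tx": -16.15,"ty": 15.92,"tz": 0,"rx": 0,"ry": 0,"rz": -0.0866},{"tx": -16.15,"ty": 15.92,"tz": 0,"rx": 0,"ry": 0,"rz": -0.0866},{"tx": -16.15,"ty": 15.92,"tz": 0,"rx": 0,"ry": 0,"rz": -0.0866},{"tx": -16.15,"ty": 15.92,"tz": 0,"rx": 0,"ry": 0,"rz": -0.0866},{"tx": -16.15,"ty": 15.92,"tz": 0,"rx": 0,"ry": 0,"rz": -0.0866},{"tx": -16.15,"ty": 15.92,"tz": 0,"rx": 0,"ry": 0,"rz": -0.0866},{"tx": -16.15,"ty": 15.92,"tz": 0,"rx": 0,"ry": 0,"rz": -0.0866},{"tx": -16.15,"ty": 15.92,"tz": 0,"rx": 0,"ry": 0,"rz": -0.0866},{"tx": -16.15,"ty": 15.92,"tz": 0,"rx": 0,"ry": 0,"rz": -0.0866},{"tx": -16.15,"ty": 15.92,"tz": 0,"rx": 0,"ry": 0,"rz": -0.0866},{"tx": -16.15,"ty": 15.92,"tz": 0,"rx": 0,"ry": 0,"rz": -0.0866},{"tx": 0,"ty": 0,"tz": 0,"rx": 0,"ry": 0,"rz": 0}])

```text
time: 28.0
tool_pos: [441.5, -1.6, 150.3]
tcp_rot: [-3.141, -0.0, 0.682]
contact_force: [-0.4, -0.1, 0.2]
grip_width: 91.8
finger_force: 0.0
```

```bash
python3 - <<'E'
from h import *
im=cv2.cvtColor(bot.capture("side"),cv2.COLOR_RGB2BGR);cv2.imwrite("pics/s5.png",cv2.resize(im[100:320,160:400],None,fx=2.5,fy=2.5,interpolation=cv2.INTER_CUBIC))
E
```

```text
(no output)
```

View pics/s5.png

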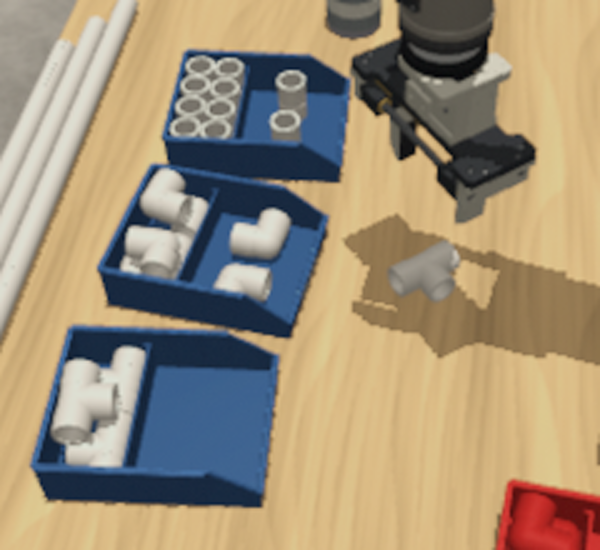

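Both couplings stand in their bin, at crop (291,90) and (285,125). The tee is at (425,272), under the gripper.

Call:
carry_out(plan=[{"tx": 0,"ty": 0,"tz": -30,"rx": 0,"ry": 0,"rz": 0},{"tx": 0,"ty": 0,"tz": -30,"rx": 0,"ry": 0,"rz": 0},{"tx": 0,"ty": 0,"tz": -30,"rx": 0,"ry": 0,"rz": 0},{"tx": 0,"ty": 0,"tz": -25,"rx": 0,"ry": 0,"rz": 0},{"tx": 0,"ty": 0,"tz": -15,"rx": 0,"ry": 0,"rz": 0},{"tx": 0,"ty": 0,"tz": -12,"rx": 0,"ry": 0,"rz": 0},{"tx": 0,"ty": 0,"tz": 0,"rx": 0,"ry": 0,"rz": 0},{"tx": 0,"ty": 0,"tz": 0,"rx": 0,"ry": 0,"rz": 0}])

```text
time: 28.85
tool_pos: [444.1, -3.6, 7.5]
tcp_rot: [3.141, -0.0, 0.682]
contact_force: [0.0, 0.4, 0.0]
grip_width: 91.8
finger_force: 0.0
```

Call:
carry_out(plan=[{"tx": 0,"ty": 0,"tz": 0,"rx": 0,"ry": 0,"rz": 0},{"tx": 0,"ty": 0,"tz": 0,"rx": 0,"ry": 0,"rz": 0},{"tx": 0,"ty": 0,"tz": 0,"rx": 0,"ry": 0,"rz": 0},{"tx": 0,"ty": 0,"tz": 0,"rx": 0,"ry": 0,"rz": 0},{"tx": 0,"ty": 0,"tz": 0,"rx": 0,"ry": 0,"rz": 0},{"tx": 0,"ty": 0,"tz": 0,"rx": 0,"ry": 0,"rz": 0},{"tx": 0,"ty": 0,"tz": 0,"rx": 0,"ry": 0,"rz": 0},{"tx": 0,"ty": 0,"tz": 0,"rx": 0,"ry": 0,"rz": 0}], gripper=1)

```text
time: 29.65
tool_pos: [443.2, -3.0, 7.3]
tcp_rot: [3.141, -0.0, 0.681]
contact_force: [0.5, 0.6, 2.8]
grip_width: 51.1
finger_force: 30.0
```

Call:
carry_out(plan=[{"tx": 0,"ty": 0,"tz": 15,"rx": 0,"ry": 0,"rz": 0},{"tx": 0,"ty": 0,"tz": 30,"rx": 0,"ry": 0,"rz": 0},{"tx": 0,"ty": 0,"tz": 40,"rx": 0,"ry": 0,"rz": 0},{"tx": 0,"ty": 0,"tz": 40,"rx": 0,"ry": 0,"rz": 0}])

```text
time: 30.05
tool_pos: [442.5, -2.9, 133.2]
tcp_rot: [-3.141, 0.001, 0.681]
contact_force: [0.8, 0.6, -0.9]
grip_width: 51.1
finger_force: 30.0
```

Call:
carry_out(plan=[{"tx": 19.5,"ty": 20.5,"tz": 0,"rx": 0,"ry": 0,"rz": -0.0618},{"tx": 19.5,"ty": 20.5,"tz": 0,"rx": 0,"ry": 0,"rz": -0.0618},{"tx": 19.5,"ty": 20.5,"tz": 0,"rx": 0,"ry": 0,"rz": -0.0618},{"tx": 19.5,"ty": 20.5,"tz": 0,"rx": 0,"ry": 0,"rz": -0.0618},{"tx": 19.5,"ty": 20.5,"tz": 0,"rx": 0,"ry": 0,"rz": -0.0618},{"tx": 19.5,"ty": 20.5,"tz": 0,"rx": 0,"ry": 0,"rz": -0.0618},{"tx": 19.5,"ty": 20.5,"tz": 0,"rx": 0,"ry": 0,"rz": -0.0618},{"tx": 19.5,"ty": 20.5,"tz": 0,"rx": 0,"ry": 0,"rz": -0.0618},{"tx": 19.5,"ty": 20.5,"tz": 0,"rx": 0,"ry": 0,"rz": -0.0618},{"tx": 19.5,"ty": 20.5,"tz": 0,"rx": 0,"ry": 0,"rz": -0.0618},{"tx": 0,"ty": 0,"tz": 0,"rx": 0,"ry": 0,"rz": 0},{"tx": 0,"ty": 0,"tz": 0,"rx": 0,"ry": 0,"rz": 0}])

```text
time: 31.25
tool_pos: [637.6, 202.1, 131.1]
tcp_rot: [3.141, 0.002, 0.065]
contact_force: [0.2, 0.2, -1.0]
grip_width: 51.5
finger_force: 30.0
```

Call:
carry_out(plan=[{"tx": 0,"ty": 0,"tz": -30,"rx": 0,"ry": 0,"rz": 0},{"tx": 0,"ty": 0,"tz": -30,"rx": 0,"ry": 0,"rz": 0},{"tx": 0,"ty": 0,"tz": -20,"rx": 0,"ry": 0,"rz": 0},{"tx": 0,"ty": 0,"tz": -20,"rx": 0,"ry": 0,"rz": 0},{"tx": 0,"ty": 0,"tz": -10,"rx": 0,"ry": 0,"rz": 0},{"tx": 0,"ty": 0,"tz": -6,"rx": 0,"ry": 0,"rz": 0},{"tx": 0,"ty": 0,"tz": -4,"rx": 0,"ry": 0,"rz": 0},{"tx": 0,"ty": 0,"tz": -1.5,"rx": 0,"ry": 0,"rz": 0},{"tx": 0,"ty": 0,"tz": 0,"rx": 0,"ry": 0,"rz": 0},{"tx": 0,"ty": 0,"tz": 0,"rx": 0,"ry": 0,"rz": 0},{"tx": 0,"ty": 0,"tz": 0,"rx": 0,"ry": 0,"rz": 0}])

```text
time: 32.35
tool_pos: [638.5, 202.1, 11.4]
tcp_rot: [-3.142, -0.001, 0.063]
contact_force: [-0.8, -0.0, 0.1]
grip_width: 51.2
finger_force: 30.0
```

Call:
carry_out(plan=[{"tx": 0,"ty": 0,"tz": 0,"rx": 0,"ry": 0,"rz": 0},{"tx": 0,"ty": 0,"tz": 0,"rx": 0,"ry": 0,"rz": 0},{"tx": 0,"ty": 0,"tz": 0,"rx": 0,"ry": 0,"rz": 0},{"tx": 0,"ty": 0,"tz": 0,"rx": 0,"ry": 0,"rz": 0}], gripper=0.33)

```text
time: 32.75
tool_pos: [638.2, 202.0, 10.8]
tcp_rot: [3.142, -0.0, 0.063]
contact_force: [0.2, -0.8, 0.7]
grip_width: 61.2
finger_force: 0.0
```

Call:
carry_out(plan=[{"tx": 0,"ty": 0,"tz": 15,"rx": 0,"ry": 0,"rz": 0},{"tx": 0,"ty": 0,"tz": 30,"rx": 0,"ry": 0,"rz": 0},{"tx": 0,"ty": 0,"tz": 40,"rx": 0,"ry": 0,"rz": 0},{"tx": 0,"ty": 0,"tz": 40,"rx": 0,"ry": 0,"rz": 0},{"tx": -40,"ty": 0,"tz": 10,"rx": 0,"ry": 0,"rz": 0},{"tx": -40,"ty": 0,"tz": 10,"rx": 0,"ry": 0,"rz": 0},{"tx": -40,"ty": 0,"tz": 10,"rx": 0,"ry": 0,"rz": 0},{"tx": -40,"ty": 0,"tz": 10,"rx": 0,"ry": 0,"rz": 0},{"tx": 0,"ty": 0,"tz": 0,"rx": 0,"ry": 0,"rz": 0},{"tx": 0,"ty": 0,"tz": 0,"rx": 0,"ry": 0,"rz": 0},{"tx": 0,"ty": 0,"tz": 0,"rx": 0,"ry": 0,"rz": 0},{"tx": 0,"ty": 0,"tz": 0,"rx": 0,"ry": 0,"rz": 0}])

```text
time: 33.95
tool_pos: [479.1, 201.9, 175.6]
tcp_rot: [3.141, -0.0, 0.063]
contact_force: [0.3, 0.1, -0.2]
grip_width: 61.4
finger_force: 0.0
```

```bash
python3 - <<'E'
from h import *
im=cv2.cvtColor(bot.capture("side"),cv2.COLOR_RGB2BGR);cv2.imwrite("pics/s6.png",im)
t=cv2.cvtColor(bot.capture("top"),cv2.COLOR_RGB2BGR);cv2.imwrite("pics/t6.png",cv2.resize(t[85:240,225:445],None,fx=3.6,fy=3.6,interpolation=cv2.INTER_CUBIC))
E
```

```text
(no output)
```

View pics/s6.png

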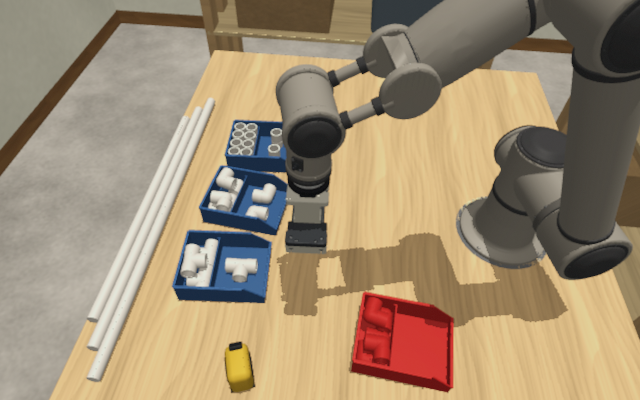

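View pics/t6.png

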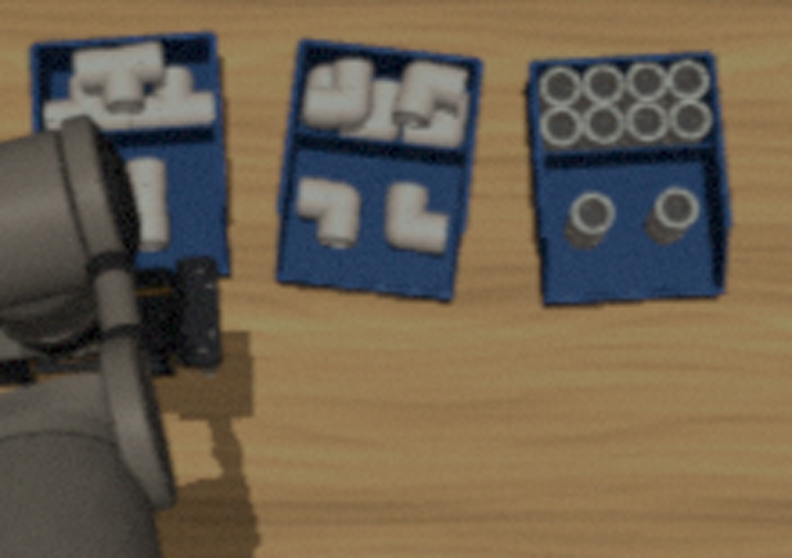

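The top crop shows the elbows flat at (330,212) and (415,218) and the couplings standing at (592,213) and (676,210). The tee is flat in its bin at side (240,268). All five are released, and the arm touches nothing.

```bash
python3 -c "
from plant import bot
print(bot.close_job())"
```

```text
the job is handed in; nothing more can be done
None
```

All five fittings are in the front compartments of their own bins, released and down on the floor in the last pictures; the tape measure and can were not approached, and the job was handed in at about 34 s without a verdict being returned.

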